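# Check a ring sensor with its test rod

## Robot

A 7-joint arm with a two-finger parallel gripper is mounted at the origin on the work surface; the furniture and walls round the work are solid. World frame = base frame: x ahead of the robot, y to its left, z up, the work surface at z = 0. Lengths are in m, angles in rad, forces in N, time in s.
With the tool pointing down it reaches from about 0.425 to 0.925 m from the base axis. Payload 6.8 kg.
Tool frame: the origin (TCP) lies at the very end of the fingers, on their centre line; the grasp point (between the pads) lies 19 mm behind it; z points along the fingers, y is the line along which they close (so a half turn about z gives the same grasp; the last joint's range is limited). The gripper opens to 85 mm and grips with 20 to 120 N. Pads are 22 mm wide; open, the fingers measure 114 mm over their backs; the gripper's body (76 mm by 85 mm) begins 54 mm behind the grasp point. The pads swing forward as they close: fully open they stand 13 mm farther back than shut.
Start: joints at [-1.289, 0.477, 0.022, 1.555, -0.011, 1.109, -0.083], TCP at [0.257, 0.624, 0.231] pointing down, gripper open.
Joint ranges: [-2.96, 2.96], [-0.34, 2.1], [-1.41, 1.46], [0.24, 2.44], [-1.37, 4.51], [0.17, 1.92], [-2.96, 2.96]. Speed limits (rad/s): [2.39, 2.39, 3.14, 3.14, 3.14, 3.14, 3.14].

## Interface

Orientations are given as a unit quaternion [w, x, y, z].
In Python, from station import bot gives the robot as it stands. The module is installed in compiled form; this text tells all that it offers.
- The arm moves only by the shell command python3 -m jog 'ROWS' [OPENING] [FORCE]. ROWS is JSON, a list of rows, each a list of 4 numbers: the shift along the tool's x, y, z in cm, then the turn about the tool's z in rad. In form: [[x, y, z, spin], ...]. A call has 1 to 20 rows; each row is the pose to reach, as a shift and turn from the pose commanded when the call began, along the tool's axes at that moment; what a row does not reach only later rows make up. A row lasts 1/12 s, in which the tool goes at most 41.7 mm and 7.16 degrees, less where a joint would pass 70% of its speed; a pose out of reach is approached as far as the arm can. A call with a gripper value outside its range is refused whole. OPENING is the closure, from -1 (fully open) to 1 (shut), set as the call begins (- or left out, the last holds). The fingers move at their own pace and stop on an object; FORCE is the grip in N (left out, the last holds). Time passes only in rows, so rows that repeat a pose let the fingers close. It gives the time, the measured TCP pose, the force, the opening and the grip force at its end, in the units of the state.
- bot.get_obs(): the state, without advancing time (a new reading comes with each control period).
- bot.read_camera(name): name is "scene" or "top" or "wrist"; returns a dict with "pixels" (384x512x3 uint8, red, green, blue), "depth" (384x512 float32, m along the optical axis (not along the pixel's ray), 0 where there is no reading), "fovy" (degrees; the focal length in pixels is half the picture's height over the tangent of half this angle, whatever the lens; pixels are square), "cx", "cy" (the principal point, pixels), "pose" (4x4, takes a point from camera to world coordinates). Camera axes: x right, y down, z forward; pixel columns grow to the right and rows downward; lengths in m; the calibration is good to about 2 mm. A picture is of the moment at which its call begins.
- bot.hand_in(): hands the job in; it is judged then, once.
The state is a dict: "t": time; "q": joint angles; "joint_vel": joint speeds; "joint_torque": joint torques, N m; "eef_pos": TCP position; "tool_rot": TCP orientation; "contact_force": force on the tool from outside, world axes, zero at the start; "torque": the same for the moment, N m; "gripper_width": opening from 0.0 (shut) to 1.0 (fully open); "grasp_force": force on a finger pad.
Only numpy, scipy, OpenCV 4.12 (cv2) and the standard library are available. Lean on these libraries where they do the work, as an engineer would, in place of code of your own. Each camera call takes 0.05 s, during which the arm holds its last target. There are 200 camera calls.

## Task

Uncover the blue ring sensor: lift off its yellow cover and hang it over the aluminium rail so that it straddles the bar with its roof resting on top, and let go without dropping it. Then take the test rod out of its grey tube and lower it upright through the middle of the sensor's orange ring, never touching the sensor with it, until the red band is level with the top of the ring. Finish still holding the rod steady there, centred in the ring; leave the loose tape rolls and the brown cup where they are.

Things in the scene. Friction and masses are not known exactly. Their poses are not given: they have to be found in the camera images.
- sensor: fixed ring sensor: dark base plate 76 (x) x 90 (y) x 8 mm, two legs, blue head 50 (x) x 80 (y) mm, 55 to 85 mm up, an orange ring set in it with an upright through bore 26 mm wide, 30 mm deep, free below down to the base plate. Cable stub at +y, to 62 mm from the centre. Origin: on the bench on the bore's axis. Sensor, rail and holder swap places from run to run
- ring_mouth (a point): centre of the bore's mouth, 85 mm above the bench, in the plane of the top of the ring and head; axes as the sensor
- cover: loose yellow cover (about 120 g), an upturned channel: roof 64 (x) x 60 (y) x 3 mm; two legs along y hang 35 mm below the roof's underside, 58 mm apart inside. On the roof a black grip fin 14 mm thick (x), 36 mm long (y), top 37 mm above the origin. Origin: centre of the roof's underside. At the start the roof lies on the sensor's head, 85 mm up, axes as the sensor's
- rail: fixed parking rail: aluminium bar 35 wide (x), 140 long (y), 25 mm thick, its top 90 mm above the bench, on two dark posts 12 mm thick at y = +-62 mm with feet 60 (x) x 24 (y) x 8 mm. Origin: on the bench under the bar's middle; y along the bar
- rail_top (a point): middle of the bar's top face, 90 mm up; axes as the rail. The cover hangs right when its origin is at this height, its y axis along the bar's (either way round) and its roof over the bar
- holder: fixed holder: base plate 70 x 70 x 6 mm with an upright grey tube, 28 mm outside, 18 mm inside, rim 98 mm above the bench. Origin: on the bench, on the tube's axis
- rod: loose upright test rod (about 90 g): steel stem 10 mm thick, 90 mm long; above it a flange 30 mm wide, 5 mm thick, resting on the holder's rim; above that a black square grip 22 x 22 mm, 95 to 145 mm from the lower end. Origin: centre of the lower end, 8 mm above the bench at the start; z up, x and y square to the grip's faces. Lift it 90 mm to clear the tube
- rod_band (a point): middle of the red band on the rod's stem, 16 mm tall, on the rod's axis 50 mm above its lower end
- masking_tape_roll: roll of cream masking tape lying flat, 93 mm across, 24 mm high, loose, to be left alone; origin: centre of the underside
- black_tape_roll: roll of black tape lying flat, 65 mm across, 18 mm high, loose, to be left alone; origin: centre of the underside
- brown_cup: brown six-sided printed cup, 78 x 68 mm, 32 mm high, loose, to be left alone; origin: centre of the underside
Mind the look-alikes: they are no part of the job. Of the things shaped like the cover, the yellow one is meant.

How it is judged:
On the way, in this order (a step that is already met when the one before it is completed fails the run):
1. the cover hangs over the rail, let go and at rest (z of cover in the frame of rail_top between -0.005 and 0.005 m and x of cover in the frame of rail_top between -0.02 and 0.02 m and y of cover in the frame of rail_top between -0.06 and 0.06 m and angle between cover's own z axis and vertical below 0.15 rad and contact force between cover and rail above 0.1 N and contact force between cover and the arm below 0.1 N and contact force between cover and the fingers below 0.1 N and linear speed of cover below 0.02 m/s), for 0.2 s.
2. the rod's lower end is inside the sensor's bore (z of rod in the frame of ring_mouth below -0.004 m and horizontal distance between rod and ring_mouth below 0.009 m), for 0.1 s.
At the end, for the whole second after the job is handed in: Cover let go and still on the rail: roof within 5 mm of the bar's top, 20 mm across, 60 mm along, tilt under 0.15. Rod in the fingers, still, upright within 0.1; band middle within 9 mm in height and 5 mm sideways of the ring mouth, lower end 6.5 mm sideways; touching neither sensor nor holder (all of step 1 and z of rod_band in the frame of ring_mouth between -0.009 and 0.009 m and horizontal distance between rod_band and ring_mouth below 0.005 m and horizontal distance between rod and ring_mouth below 0.0065 m and angle between rod's own z axis and vertical below 0.1 rad and contact force between the fingers and rod above 1 N and contact force between rod and sensor below 0.1 N and contact force between rod and holder below 0.1 N and linear speed of rod below 0.015 m/s); the arm keeps its last pose, push and grip.
It fails at once if the rod touches the sensor (contact force between rod and sensor above 0.3 N).
It fails at once if the cover is dropped (moves faster than 0.5 m/s out of the fingers) (contact force between cover and the fingers below 0.05 N and linear speed of cover above 0.5 m/s).
It fails at once if a tape roll or the cup is moved by more than 20 mm (distance of any of masking_tape_roll, black_tape_roll, brown_cup from where it was at the start of the episode above 0.02 m).
It also fails if it takes over 51 s, if anything falls off the work surface, if the arm or the gripper's body presses on something with over 40 N, if the wrist force passes 120 N, or if a joint passes its speed limit or range.

## Working session

There is one attempt and no reset: what is moved stays moved. The work goes in short steps, Python scripts to look and compute and a shell command to move; the robot and the scene stay as the last step left them, time stands still between calls to the robot, and variables do not carry over. Pictures are saved under pics/ and viewed, at most 11 in all, crops included, and the job is handed in when it is done.

```bash
mkdir -p pics
cat > h.py <<'E'
import numpy as np, cv2
from station import bot
def cam(n):
    c=bot.read_camera(n); d=c["depth"]; f=192/np.tan(np.radians(c["fovy"])/2)
    v,u=np.mgrid[0:384,0:512]
    P=np.stack([(u-c["cx"])*d/f,(v-c["cy"])*d/f,d],-1)@c["pose"][:3,:3].T+c["pose"][:3,3]
    P[d==0]=np.nan
    return c["pixels"],P
E
python3 - <<'E'
from h import *
o=bot.get_obs(); print(o["t"],o["eef_pos"],o["tool_rot"])
for n in("scene","top"):
    p,P=cam(n); np.savez(n,p=p,P=P)
    cv2.imwrite(f"pics/{n}0.png",cv2.resize(p[:,:,::-1],(800,600)))
E
```

```text
0.0 [0.25629173 0.62382053 0.23034321] [-1.14102425e-04  1.93673769e-01  9.81065572e-01 -8.95275625e-04]
```

View pics/top0.png

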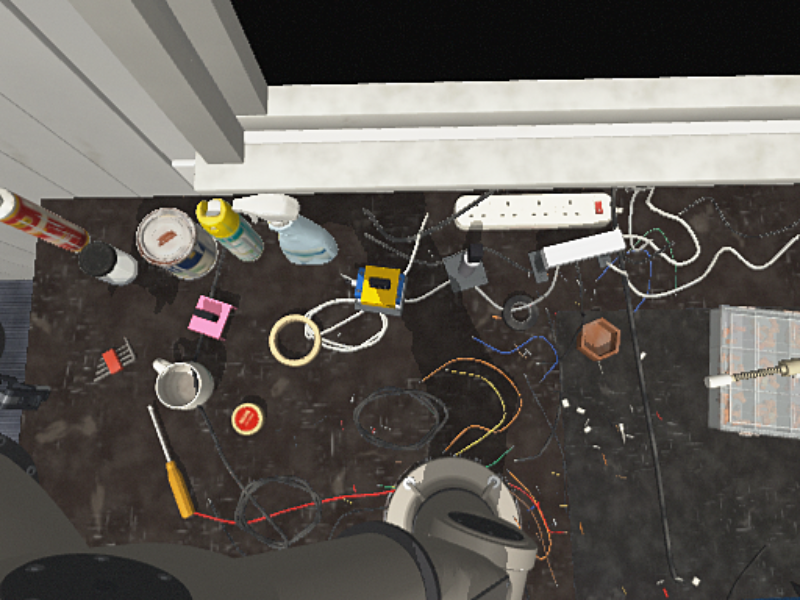

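View pics/scene0.png

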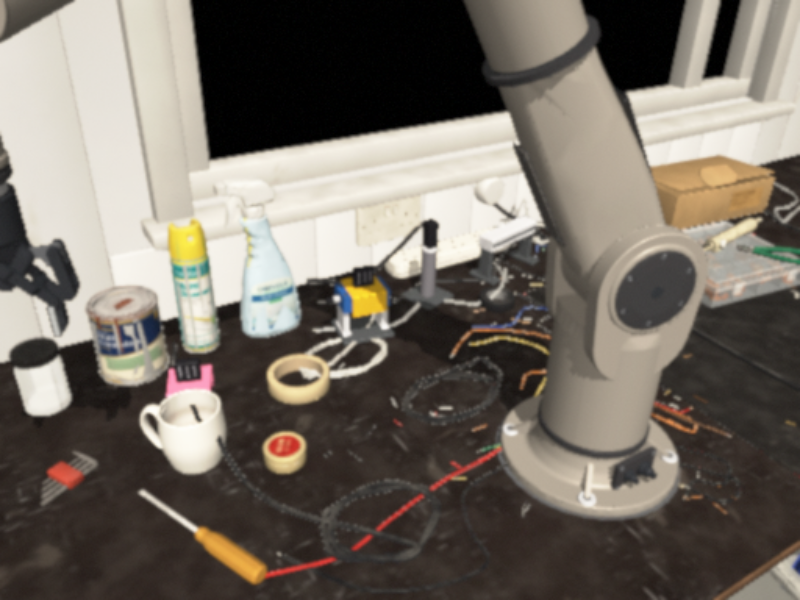

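Top view (800x600): yellow cover on the blue sensor at (381,285), holder with the black rod grip at (470,255), and the white-looking rail at (580,248). Cup is at (598,338), black tape at (518,310), masking tape at (295,340); the pink channel at (212,316) is the decoy. The scene view agrees.

Run:
```python
from h import *
z=np.load("top.npz"); p,P=z["p"].astype(int),z["P"]
def reg(x0,x1,y0,y1):
    m=np.zeros((384,512),bool); s=.64; m[int(y0*s):int(y1*s),int(x0*s):int(x1*s)]=1; return m
Z=P[...,2]
def rep(n,m):
    Q=P[m]; r=cv2.minAreaRect((Q[:,:2]*1000).astype(np.float32)); 
    print(n,m.sum(),"mean",Q.mean(0).round(4),"zmed",np.median(Q[:,2]).round(4),"rect",np.round(r[0],1),np.round(r[1],1),round(r[2],1))
A=reg(335,425,240,330)
yel=(p[...,0]>150)&(p[...,2]<90)&(p[...,1]>110)
rep("roof",A&yel&(Z>.078)&(Z<.1)); rep("fin",A&(Z>.108)&(Z<.14))
rep("head",A&(Z>.075)&(Z<.1))
B=reg(520,650,215,290); rep("rail",B&(Z>.08)&(Z<.1))
C=reg(435,500,210,300); rep("grip",C&(Z>.142)&(Z<.165)); rep("flange",C&(Z>.094)&(Z<.112))
rep("base",C&(Z>.002)&(Z<.012)&(p.max(-1)>60))
rep("cup",reg(570,630,310,370)&(Z>.02)&(Z<.045))
rep("tape",reg(495,540,285,335)&(Z>.010)&(Z<.03))
rep("mask",reg(260,330,305,370)&(Z>.015)&(Z<.035))
for n,b in(("backwall",reg(300,700,150,210)),("strip",reg(450,620,185,235))):
    Q=P[b&(Z>.03)]; print(n,np.nanpercentile(Q,[2,50,98],axis=0).round(3).tolist())
s=np.load("scene.npz");p=s["p"].astype(int);P=s["P"];Z=P[...,2]
C=(abs(P[...,0]-.66)<.3)&(abs(P[...,1]-.05)<.12)
rep("s_grip",C&(Z>.11)&(Z<.158)&(p.max(-1)<70)&reg(410,450,210,260))
from scipy.spatial.transform import Rotation as R
q=bot.get_obs()["tool_rot"];print(R.from_quat(np.roll(q,-1)).as_matrix().round(3))
```

```text
roof 407 mean [0.4133 0.1185 0.0892] zmed 0.0893 rect [415.5 118.5] [59.3 64. ] 81.3
fin 84 mean [0.4144 0.118  0.1216] zmed 0.1224 rect [415.  118.2] [35.6 13.9] 81.5
head 600 mean [0.4147 0.1208 0.0881] zmed 0.0886 rect [417.4 129.3] [99.5 64.2] 80.8
rail 701 mean [ 0.4747 -0.2361  0.0905] zmed 0.0909 rect [ 489.4 -235.6] [ 63.9 145.4] 13.1
grip 82 mean [ 0.4569 -0.04    0.1527] zmed 0.1536 rect [457.8 -41. ] [21.7 21.8] 3.0
flange 34 mean [ 0.4506 -0.0355  0.1021] zmed 0.1031 rect [451.9 -35.6] [28.2 14.5] 47.8
base 535 mean [ 0.459  -0.0401  0.0069] zmed 0.007 rect [488.7 -44.4] [121.1 171.5] 86.8
cup 292 mean [ 0.3215 -0.2668  0.0338] zmed 0.0357 rect [ 323.9 -268. ] [79.7 77.5] 68.1
tape 315 mean [ 0.3738 -0.1357  0.0189] zmed 0.0191 rect [ 373.6 -136. ] [63.8 64.7] 23.7
mask 357 mean [0.3296 0.2771 0.0246] zmed 0.0248 rect [330.2 276.8] [91.5 90.5] 62.5
backwall [[0.556, -0.383, 0.031], [0.58, -0.092, 0.187], [0.614, 0.227, 0.19]]
strip [[0.522, -0.302, 0.03], [0.559, -0.162, 0.033], [0.593, -0.018, 0.181]]
s_grip 112 mean [ 0.4484 -0.0372  0.1347] zmed 0.1351 rect [451.2 -39.3] [20.5 19.3] 70.1
[[-0.925  0.38  -0.001]
 [ 0.38   0.925 -0.002]
 [-0.    -0.002 -1.   ]]
```

```bash
cat >> h.py <<'E'
from scipy.spatial.transform import Rotation as R
def go(x,y,z,ang=None):
    o=bot.get_obs(); M=R.from_quat(np.roll(o["tool_rot"],-1)).as_matrix()
    d=M.T@(np.array([x,y,z])-o["eef_pos"])*100
    a=np.degrees(np.arctan2(M[1,1],M[0,1])); s=0
    if ang is not None: s=-np.radians((ang-a+90)%180-90)
    print("t",o["t"],"at",o["eef_pos"].round(4),"ang",a.round(1),"q",o["q"].round(2),"-> row",d.round(2),"spin",round(s,3),"width",o["gripper_width"],"F",o["contact_force"].round(1),"g",o["grasp_force"])
E
python3 - <<'E'
from h import *
z=np.load("top.npz"); P=z["P"];p=z["p"].astype(int);Z=P[...,2]
m=np.zeros((384,512),np.uint8); m[138:186,333:416]=1
m=(m>0)&(Z>.084)&(Z<.098)&(p.min(-1)>110)
m=cv2.morphologyEx(m.astype(np.uint8),cv2.MORPH_OPEN,np.ones((7,7)))>0
Q=P[m];print(m.sum(),Q.mean(0),cv2.minAreaRect((Q[:,:2]*1000).astype(np.float32)))
go(.415,.118,.22,171.4)
E
```

```text
578 [ 0.47447593 -0.23513051  0.09108091] ((474.70123291015625, -237.12100219726562), (34.60902786254883, 139.6398468017578), 12.717065811157227)
t 0.1 at [0.2563 0.6238 0.2304] ang 67.7 q [-1.29  0.48  0.02  1.56 -0.01  1.11 -0.08] -> row [-33.9  -40.76   1.11] spin 1.331 width 0.998878338999162 F [-0.2 -0.   0.5] g 0.0
```

```bash
python3 -m jog '[[-2,-3,0,0.1],[-5,-6,0,0.2],[-8,-9,0,0.3],[-11,-13,0,0.4],[-14,-17,0,0.5],[-17,-20,0,0.6],[-20,-24,0,0.7],[-23,-27,0,0.8],[-26,-31,0,0.9],[-28,-34,0,1.0],[-30,-36,0,1.1],[-32,-38,0,1.2],[-33,-40,0.5,1.3],[-33.9,-40.76,1,1.331],[-33.9,-40.76,1,1.331],[-33.9,-40.76,1,1.331],[-33.9,-40.76,1,1.331]]' -1 40
python3 -c "
from h import *
go(.415,.118,.094,171.4)
p,P=cam('wrist');cv2.imwrite('pics/w1.png',p[:,:,::-1])"
```

```text
t: 1.52
eef_pos: [0.415, 0.1201, 0.2212]
tool_rot: [-0.0, 0.757, 0.653, -0.0]
contact_force: [0.2, 0.1, 0.4]
gripper_width: 1.002
grasp_force: 0.0
t 1.5167 at [0.415  0.1201 0.2212] ang -8.4 q [-0.87  0.07  0.47  2.14 -0.04  0.94 -0.52] -> row [-0.21  0.04 12.72] spin 0.004 width 1.0021573234599157 F [0.2 0.1 0.4] g 0.0
```

View pics/w1.png

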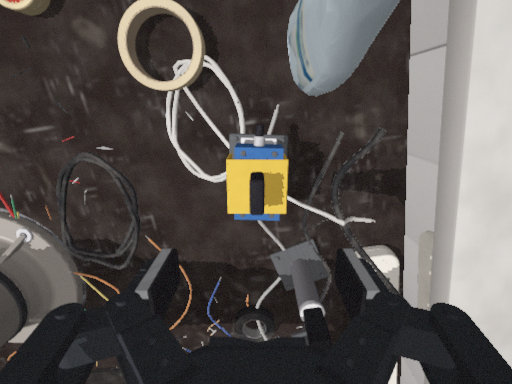

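The wrist view shows the fin at (257,193), square to the fingers and on their centre line, so I descend and grip.

```bash
python3 -m jog '[[-0.2,0,3,0],[-0.2,0,6,0],[-0.2,0,9,0],[-0.2,0,11,0],[-0.2,0,12.2,0],[-0.2,0,12.7,0],[-0.2,0,12.7,0],[-0.2,0,12.7,0]]' -1 40
python3 -m jog '[[0,0,0,0],[0,0,0,0],[0,0,0,0],[0,0,0,0],[0,0,0,0],[0,0,0,0],[0,0,0,0],[0,0,0,0],[0,0,0,0],[0,0,0,0]]' 1 40
python3 -c "
from h import *
go(.415,.118,.18,171.4)"
```

```text
t: 2.23
eef_pos: [0.4151, 0.1174, 0.0947]
tool_rot: [-0.0, 0.758, 0.653, 0.0]
contact_force: [1.5, -0.5, 0.0]
gripper_width: 0.997
grasp_force: 0.0
t: 3.07
eef_pos: [0.4151, 0.1167, 0.0946]
tool_rot: [-0.0, 0.758, 0.652, 0.0]
contact_force: [-0.5, -0.6, 5.5]
gripper_width: 0.156
grasp_force: 40.1
t 3.0667 at [0.4151 0.1167 0.0946] ang -8.6 q [-0.78  0.3   0.43  2.26 -0.22  0.61 -0.34] -> row [ 0.13 -0.03 -8.54] spin 0.0 width 0.15610650242860438 F [-0.5 -0.6  5.5] g 40.09305238723755
```

```bash
python3 -m jog '[[0,0,-1,0],[0,0,-2.5,0],[0,0,-5,0],[0,0,-8,0],[0,0,-11,0],[0,0,-13,0],[0,0,-14,0],[0,0,-14,0],[0,0,-14,0]]'
python3 -c "
from h import *
go(.4745,-.238,.235,12.7)
p,P=cam('scene');cv2.imwrite('pics/s2.png',p[:,:,::-1])
p,P=cam('top');np.savez('top2',p=p,P=P)
Z=P[...,2];p=p.astype(int)
m=(abs(P[...,0]-.415)<.04)&(abs(P[...,1]-.12)<.06)&(Z>.075)&(Z<.095)
for n,k in(('orange',(p[...,0]>150)&(p[...,2]<90)),('blue',p[...,2]>p[...,0]+30)):
  Q=P[m&k];print(n,len(Q),Q.mean(0) if len(Q) else '')
"
```

```text
t: 3.82
eef_pos: [0.4146, 0.1166, 0.2341]
tool_rot: [-0.0, 0.758, 0.652, 0.0]
contact_force: [0.1, 0.6, -1.7]
gripper_width: 0.151
grasp_force: 39.2
t 3.8167 at [0.4146 0.1166 0.2341] ang -8.6 q [-0.89  0.05  0.49  2.13 -0.03  0.97 -0.53] -> row [-34.17  11.21  -0.11] spin -0.371 width 0.15149164471947324 F [ 0.1  0.6 -1.7] g 39.20124292373657
orange 0 
blue 0
```

View pics/s2.png

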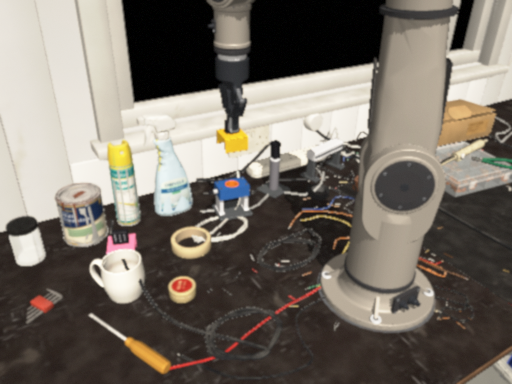

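The cover at (233,138) hangs level in the fingers, and the sensor's ring at (233,183) is bare. Next I carry the cover over to the rail.

```bash
python3 -m jog '[[-1,0.3,0,0],[-3,1,0,-0.03],[-5.5,2,0,-0.06],[-8.5,3,0,-0.1],[-11.5,4,0,-0.13],[-14.5,5,0,-0.16],[-17.5,6,0,-0.19],[-20.5,7,0,-0.22],[-23.5,8,0,-0.25],[-26.5,9,0,-0.28],[-29,9.8,0,-0.31],[-31,10.4,0,-0.34],[-32.5,10.8,0,-0.36],[-33.6,11.1,0,-0.371],[-34.1,11.2,0,-0.371],[-34.1,11.2,0,-0.371],[-34.1,11.2,0,-0.371],[-34.1,11.2,0,-0.371]]'
python3 -c "
from h import *
go(.4745,-.238,.14,12.7)
p,P=cam('wrist');cv2.imwrite('pics/w3.png',p[:,:,::-1])
p=p.astype(int);Z=P[...,2]
m=(p[...,0]>130)&(p[...,2]<80)&(p[...,1]>90)&(Z>.15)
Q=P[m];print(len(Q),Q.mean(0),np.median(Q,0),cv2.minAreaRect((Q[:,:2]*1000).astype(np.float32)))
"
```

```text
t: 5.42
eef_pos: [0.4744, -0.2365, 0.2339]
tool_rot: [-0.001, 0.625, 0.781, 0.0]
contact_force: [0.8, -0.4, -1.0]
gripper_width: 0.156
grasp_force: 39.1
t 5.4167 at [ 0.4744 -0.2365  0.2339] ang 12.7 q [-0.26  0.28  0.74  1.93 -0.22  1.01  0.8 ] -> row [-0.16 -0.02  9.39] spin 0.0 width 0.15648023699163788 F [ 0.8 -0.4 -1. ] g 39.14756655693054
1441 [ 0.48394628 -0.22425548  0.22556821] [ 0.49057103 -0.22501689  0.22725733] ((472.34527587890625, -232.62673950195312), (64.04698181152344, 55.903900146484375), 12.980157852172852)
```

View pics/w3.png

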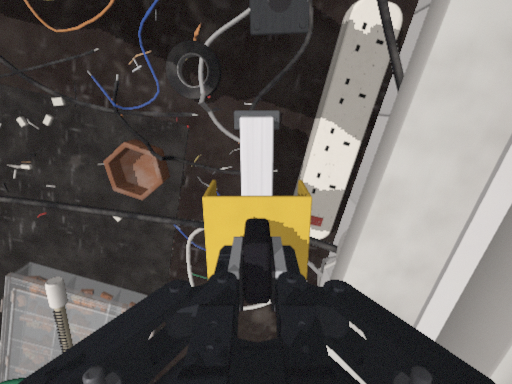

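The bar, seen at (257,155), runs centred between the cover's legs at x = 204 and 310, and parallel to them. Lowering.

```bash
python3 -m jog '[[-0.1,0,2,0],[-0.1,0,5,0],[-0.1,0,8,0],[-0.1,0,10,0],[-0.1,0,11.5,0],[-0.1,0,12.5,0],[-0.1,0,13,0],[-0.1,0,13.2,0],[-0.1,0,13.3,0],[-0.1,0,13.4,0],[-0.1,0,13.45,0],[-0.1,0,13.45,0]]'
python3 -c "
from h import *
go(.4745,-.238,.0996,12.7)"
```

```text
t: 6.47
eef_pos: [0.4753, -0.2384, 0.1003]
tool_rot: [0.001, 0.625, 0.781, 0.0]
contact_force: [-0.0, -0.4, -0.7]
gripper_width: 0.157
grasp_force: 39.1
t 6.4667 at [ 0.4753 -0.2384  0.1003] ang 12.7 q [-0.14  0.48  0.62  2.04 -0.41  0.74  0.96] -> row [ 0.06 -0.07  0.07] spin -0.001 width 0.15663725704041093 F [-0.  -0.4 -0.7] g 39.09916162490845
```

```bash
python3 -m jog '[[0,0,0.05,0],[0,0,0.1,0],[0,0,0.15,0],[0,0,0.15,0],[0,0,0.15,0]]'
```

```text
t: 6.88
eef_pos: [0.4752, -0.2384, 0.0996]
tool_rot: [0.0, 0.625, 0.781, 0.001]
contact_force: [-3.1, 2.9, 13.2]
gripper_width: 0.16
grasp_force: 41.2
```

It's resting on the bar. Release and rise.

```bash
python3 -m jog '[[0,0,0,0],[0,0,0,0],[0,0,0,0],[0,0,0,0],[0,0,0,0],[0,0,0,0],[0,0,0,0],[0,0,0,0]]' -1 40
python3 -m jog '[[0,0,-1,0],[0,0,-3,0],[0,0,-6,0],[0,0,-9,0],[0,0,-12,0],[0,0,-14,0],[0,0,-14.5,0],[0,0,-14.5,0]]'
python3 - <<'E'
from h import *
go(.457,-.0402,.245,12.7)
p,P=cam("top"); p=p.astype(int);Z=P[...,2]
def rep(n,m):
    Q=P[m]
    if len(Q)<4: return print(n,len(Q))
    print(n,len(Q),Q.mean(0).round(4),[np.round(a,1) for a in cv2.minAreaRect((Q[:,:2]*1000).astype(np.float32))])
yel=(p[...,0]>150)&(p[...,2]<90)&(p[...,1]>110)
rep("cover",yel&(abs(P[...,0]-.4747)<.06)&(abs(P[...,1]+.237)<.06))
N=(abs(P[...,0]-.415)<.06)&(abs(P[...,1]-.12)<.07)
rep("head",N&(Z>.075)&(Z<.095)&(p[...,2]>p[...,0]+25))
o=N&(Z>.075)&(Z<.095)&(p[...,0]>p[...,2]+60); rep("ring",o)
rep("head+ring",N&(Z>.078)&(Z<.095)&((p[...,2]>p[...,0]+25)|o))
G=(abs(P[...,0]-.457)<.03)&(abs(P[...,1]+.04)<.03)
rep("grip",G&(Z>.142)&(Z<.165))
cv2.imwrite('pics/t4.png',cv2.resize(p[120:240,200:440,::-1].astype(np.uint8),None,fx=3,fy=3))
p,P=cam("wrist"); np.savez('w4',p=p,P=P)
E
```

```text
t: 7.55
eef_pos: [0.4748, -0.2383, 0.0982]
tool_rot: [-0.0, 0.625, 0.781, -0.0]
contact_force: [0.4, -0.3, 0.0]
gripper_width: 1.001
grasp_force: 0.0
t: 8.22
eef_pos: [0.4757, -0.2388, 0.2453]
tool_rot: [0.002, 0.625, 0.781, 0.001]
contact_force: [0.2, -0.3, 0.0]
gripper_width: 0.997
grasp_force: 0.0
t 8.2167 at [ 0.4757 -0.2388  0.2453] ang 12.7 q [-0.27  0.27  0.75  1.92 -0.22  1.03  0.8 ] -> row [1.978e+01 2.530e+00 1.000e-02] spin -0.001 width 0.9967530518256809 F [ 0.2 -0.3  0. ] g 0.0
cover 431 [ 0.472  -0.2351  0.0925] [array([ 473.9, -227.7]), array([64.1, 77.1]), np.float64(13.2)]
head 410 [0.4163 0.1196 0.0861] [array([417.1, 119.7]), array([79.9, 50.3]), np.float64(79.7)]
ring 70 [0.4168 0.1196 0.0855] [array([416.7, 119.4]), array([33.4, 32.9]), np.float64(43.1)]
head+ring 475 [0.4165 0.1196 0.0861] [array([417.1, 119.7]), array([79.9, 50.3]), np.float64(79.7)]
grip 81 [ 0.4569 -0.0401  0.153 ] [array([457.1, -41.3]), array([22.5, 20.9]), np.float64(89.9)]
```

View pics/t4.png

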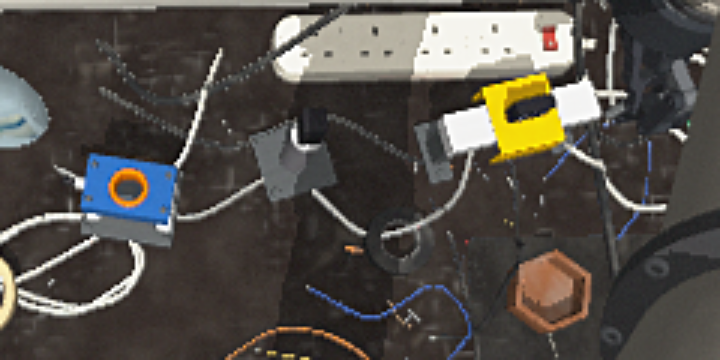

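The cover straddles the bar. The ring is at (130,187) in this crop, which gives world (0.417, 0.1195) at z = 0.086, with the head measuring 80x50 as stated. Moving over the rod.

```bash
python3 -m jog '[[1,0.1,0,0],[3,0.3,0,0.03],[6,0.7,0,0.06],[9,1.2,0,0.09],[12,1.6,0,0.12],[15,2,0,0.15],[17,2.2,0,0.18],[18.5,2.4,0,0.195],[19.5,2.5,0,0.195],[19.7,2.5,0,0.195],[19.7,2.5,0,0.195],[19.7,2.5,0,0.195]]'
python3 - <<'E'
from h import *
go(.457,-.041,.108,1.5)
p,P=cam("wrist"); np.savez('w5',p=p,P=P)
Z=P[...,2];G=(abs(P[...,0]-.457)<.03)&(abs(P[...,1]+.04)<.03)
for a,b in((.145,.162),(.149,.157)):
  Q=P[G&(Z>a)&(Z<b)];print(len(Q),Q.mean(0),cv2.minAreaRect((Q[:,:2]*1000).astype(np.float32)))
Q=P[G&(Z>.11)&(Z<.145)];print(len(Q),Q.mean(0),cv2.minAreaRect((Q[:,:2]*1000).astype(np.float32)))
cv2.imwrite('pics/w5.png',p[:,:,::-1])
E
```

```text
t: 9.32
eef_pos: [0.4556, -0.041, 0.2427]
tool_rot: [-0.0, 0.698, 0.716, -0.001]
contact_force: [0.3, -0.5, 0.1]
gripper_width: 1.004
grasp_force: 0.0
t 9.3167 at [ 0.4556 -0.041   0.2427] ang 1.5 q [-0.68  0.1   0.69  2.07 -0.08  0.99  0.07] -> row [1.000e-02 1.600e-01 1.347e+01] spin -0.0 width 1.0037073118603927 F [ 0.3 -0.5  0.1] g 0.0
572 [ 0.45596252 -0.03997743  0.15253628] ((456.1005859375, -41.098201751708984), (21.147010803222656, 21.7921199798584), 1.6773203611373901)
545 [ 0.45598964 -0.04043248  0.15280752] ((456.0913391113281, -41.09841537475586), (21.148765563964844, 21.78049087524414), 1.7437236309051514)
210 [ 0.45544763 -0.03084542  0.1288807 ] ((455.50213623046875, -31.9296875), (21.96065330505371, 3.692810535430908), 2.0410380363464355)
```

View pics/w5.png

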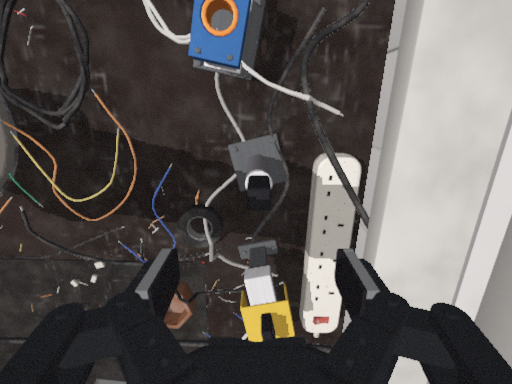

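The rod's grip is at (259,190), square to the fingers at 1.7° and centred at (0.456, -0.041); the cover still hangs at (265,312). I descend and grip.

```bash
python3 -m jog '[[0,0.07,3,0],[0,0.07,6,0],[0,0.07,9,0],[0,0.07,11.5,0],[0,0.07,12.8,0],[0,0.07,13.4,0],[0,0.07,13.4,0],[0,0.07,13.4,0]]' -1 60
python3 -m jog '[[0,0,0,0],[0,0,0,0],[0,0,0,0],[0,0,0,0],[0,0,0,0],[0,0,0,0],[0,0,0,0],[0,0,0,0],[0,0,0,0],[0,0,0,0]]' 1 60
python3 -c "
from h import *
go(.4563,-.041,.23,1.5)"
```

```text
t: 10.03
eef_pos: [0.4572, -0.0413, 0.1097]
tool_rot: [0.0, 0.698, 0.716, 0.0]
contact_force: [0.2, -0.0, 0.4]
gripper_width: 1.001
grasp_force: 0.0
t: 10.87
eef_pos: [0.4571, -0.0405, 0.1097]
tool_rot: [-0.0, 0.698, 0.716, 0.0]
contact_force: [-1.6, 0.5, 6.1]
gripper_width: 0.25
grasp_force: 58.5
t 10.8667 at [ 0.4571 -0.0405  0.1097] ang 1.5 q [-0.56  0.34  0.61  2.2  -0.31  0.68  0.3 ] -> row [ -0.04  -0.07 -12.03] spin -0.0 width 0.2498130547512568 F [-1.6  0.5  6.1] g 58.50962519645691
```

```bash
python3 -m jog '[[0,0,-1,0],[0,0,-2.5,0],[0,0,-4.5,0],[0,0,-7,0],[0,0,-9,0],[0,0,-11,0],[0,0,-12,0],[0,0,-12,0],[0,0,-12,0]]'
python3 - <<'E'
from h import *
go(.4165,.1195,.23)
p,P=cam("top");s,S=cam("scene");np.savez("w6",p=p,P=P,s=s,S=S)
cv2.imwrite('pics/s6.png',cv2.resize(s[100:240,190:390,::-1],None,fx=4,fy=4))
E
```

```text
t: 11.62
eef_pos: [0.4567, -0.0404, 0.2292]
tool_rot: [-0.0, 0.698, 0.716, 0.0]
contact_force: [-0.1, 1.3, -1.2]
gripper_width: 0.25
grasp_force: 58.9
t 11.6167 at [ 0.4567 -0.0404  0.2292] ang 1.5 q [-0.69  0.12  0.71  2.09 -0.1   0.96  0.1 ] -> row [16.09 -3.59 -0.07] spin 0 width 0.2495776335507062 F [-0.1  1.3 -1.2] g 58.85584115982056
```

View pics/s6.png

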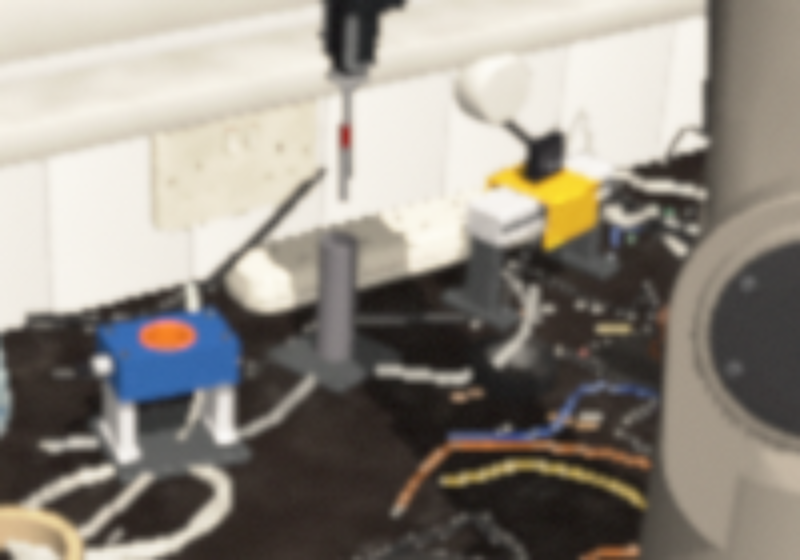

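The rod at (345,130) hangs upright, clear of the tube, with its red band visible. On to the sensor.

```bash
python3 -m jog '[[0.5,-0.1,0,0],[1.5,-0.3,0,0],[3,-0.7,0,0],[4.7,-1,0,0],[6.4,-1.4,0,0],[8.1,-1.8,0,0],[9.8,-2.2,0,0],[11.5,-2.5,0,0],[13,-2.9,0,0],[14.3,-3.2,0,0],[15.2,-3.4,0,0],[15.8,-3.5,0,0],[16.1,-3.54,0,0],[16.12,-3.54,0,0],[16.12,-3.54,0,0],[16.12,-3.54,0,0],[16.12,-3.54,0,0]]'
python3 - <<'E'
from h import *
go(.4170,.1198,.137)
s,S=cam("scene");np.savez("s7",s=s,S=S)
p=s.astype(int);Z=S[...,2]
N=(abs(S[...,0]-.417)<.05)&(abs(S[...,1]-.12)<.06)
for n,m in (("ring",N&(Z>.08)&(Z<.09)&(p[...,0]>p[...,2]+70)),("stem",N&(Z>.13)&(Z<.215)&(abs(S[...,1]-.12)<.012))):
    v,u=np.nonzero(m);Q=S[m];print(n,len(Q),u.mean(),v.mean(),Q.mean(0).round(4),Q.min(0).round(4),Q.max(0).round(4))
for v in sorted(set(v)): 
    k=u[np.nonzero(m)[0]==v]; print(v,k.min(),k.max(),S[v,k].mean(0).round(4))
w,W=cam("wrist");cv2.imwrite('pics/w7.png',w[:,:,::-1])
E
```

```text
t: 13.13
eef_pos: [0.4174, 0.119, 0.2293]
tool_rot: [0.0, 0.698, 0.716, 0.0]
contact_force: [0.1, -0.5, -0.8]
gripper_width: 0.254
grasp_force: 58.9
t 13.1333 at [0.4174 0.119  0.2293] ang 1.4 q [-0.94  0.06  0.55  2.13 -0.04  0.96 -0.34] -> row [ 0.08 -0.03  9.23] spin 0 width 0.25426155203821976 F [ 0.1 -0.5 -0.8] g 58.85637044906616
ring 51 231.5686274509804 182.84313725490196 [0.4199 0.1146 0.0835] [0.3993 0.1005 0.0801] [0.4332 0.134  0.0869]
stem 125 231.096 153.24 [0.4139 0.1186 0.1717] [0.4089 0.1121 0.1302] [0.4232 0.1236 0.2108]
139 229 232 [0.4152 0.1192 0.21  ]
140 229 232 [0.4139 0.12   0.2081]
141 229 232 [0.4127 0.1206 0.206 ]
142 229 232 [0.4152 0.1193 0.2021]
143 229 232 [0.4151 0.1194 0.1994]
144 229 232 [0.4137 0.1201 0.1975]
145 229 232 [0.4131 0.1205 0.1951]
146 229 232 [0.4139 0.1201 0.192 ]
147 229 232 [0.4158 0.1191 0.1883]
148 229 233 [0.4139 0.1187 0.1862]
149 229 233 [0.4127 0.1194 0.1842]
150 229 233 [0.4133 0.1191 0.1811]
151 229 233 [0.4149 0.1182 0.1776]
152 229 233 [0.4142 0.1187 0.1752]
153 229 233 [0.4142 0.1187 0.1725]
154 230 233 [0.4132 0.1179 0.17  ]
155 230 233 [0.4146 0.1171 0.1664]
156 230 233 [0.4125 0.1183 0.1648]
157 230 233 [0.4135 0.1178 0.1615]
158 230 233 [0.4147 0.1171 0.158 ]
159 230 233 [0.4138 0.1176 0.1558]
160 230 233 [0.4125 0.1183 0.1537]
161 230 233 [0.4138 0.1176 0.1502]
162 230 233 [0.4147 0.1172 0.1469]
163 230 233 [0.4143 0.1174 0.1443]
164 230 233 [0.4138 0.1177 0.1418]
165 230 233 [0.4138 0.1178 0.139 ]
166 230 233 [0.4138 0.1178 0.1361]
167 230 233 [0.4135 0.1179 0.1334]
168 230 233 [0.4133 0.1176 0.1306]
```

View pics/w7.png

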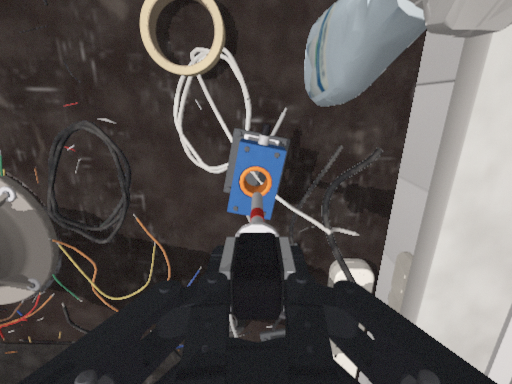

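The wrist view shows the ring at (256,182) and the stem with its band at (257,212). I measure both in this one camera.

```bash
cat > m.py <<'E'
from h import *
def meas():
    c=bot.read_camera("wrist");p,P=None,None
    d=c["depth"];f=192/np.tan(np.radians(c["fovy"])/2);v,u=np.mgrid[0:384,0:512]
    P=np.stack([(u-c["cx"])*d/f,(v-c["cy"])*d/f,d],-1)@c["pose"][:3,:3].T+c["pose"][:3,3]
    P[d==0]=9; p=c["pixels"].astype(int);Z=P[...,2];C=c["pose"][:3,3]
    N=(abs(P[...,0]-.417)<.03)&(abs(P[...,1]-.12)<.035)
    r=N&(Z>.075)&(Z<.095)&(p[...,0]>p[...,2]+90)&(p[...,1]>50)
    Q=P[r];print("ring",len(Q),np.median(Q[:,2]).round(4))
    if len(Q)>20: # intersect pixel rays with z=.085, fit circle by minEnclosing
        b=(P[r]-C); b=C+b*((.085-C[2])/b[:,2])[:,None]
        (x,y),rad=cv2.minEnclosingCircle((b[:,:2]*1000).astype(np.float32)); print("ring c",x,y,rad)
    lo=bot.get_obs()["eef_pos"][2]-.1017
    for h in np.arange(.004,.084,.008):
        m=N&(abs(Z-lo-h)<.004)&(np.hypot(P[...,0]-.417,P[...,1]-.12)<.012)&((Z>.09))
        Q=P[m]
        if len(Q)<4: continue
        a=Q.mean(0); # mean visible surface lies ~ pi/4*r toward the camera
        w=(a-C)[:2]; w/=np.linalg.norm(w); print("stem h",h.round(3),len(Q),(a[:2]+w*.0039).round(4), "x-range",Q[:,0].min().round(4),Q[:,0].max().round(4))
E
python3 -c "
from m import *
meas(); print(bot.get_obs()['eef_pos'])"
```

```text
ring 364 0.0849
ring c 414.42431640625 120.01978302001953 17.525846481323242
stem h 0.004 21 [0.4163 0.1182] x-range 0.4119 0.4203
stem h 0.012 34 [0.4158 0.1177] x-range 0.4111 0.4211
stem h 0.02 35 [0.4163 0.1177] x-range 0.4113 0.421
stem h 0.028 36 [0.416  0.1179] x-range 0.4114 0.4208
stem h 0.036 42 [0.4161 0.118 ] x-range 0.4116 0.4207
stem h 0.044 38 [0.4162 0.1182] x-range 0.411 0.4213
stem h 0.052 56 [0.4161 0.1184] x-range 0.4111 0.4211
stem h 0.06 67 [0.4162 0.118 ] x-range 0.4113 0.421
stem h 0.068 20 [0.4164 0.1187] x-range 0.4128 0.4201
[0.41729809 0.11929089 0.22933828]
```

```bash
python3 -m jog '[[0.13,-0.08,0,0],[0.13,-0.08,1,0],[0.13,-0.08,2,0],[0.13,-0.08,2.8,0],[0.13,-0.08,3.2,0],[0.13,-0.08,3.4,0],[0.13,-0.08,3.4,0],[0.13,-0.08,3.4,0],[0.13,-0.08,3.4,0],[0.13,-0.08,3.4,0]]'
python3 - <<'E'
from m import *
meas(); go(.417,.12,.1367)
w,W=cam("wrist");cv2.imwrite('pics/w8.png',cv2.resize(w[150:270,190:330,::-1],None,fx=5,fy=5,interpolation=cv2.INTER_CUBIC))
E
```

```text
t: 14.12
eef_pos: [0.4167, 0.121, 0.1957]
tool_rot: [0.0, 0.698, 0.716, 0.0]
contact_force: [-0.7, -0.9, -0.8]
gripper_width: 0.249
grasp_force: 58.9
ring 427 0.085
ring c 414.4409484863281 120.14812469482422 17.450790405273438
stem h 0.004 22 [0.4155 0.12  ] x-range 0.4113 0.4196
stem h 0.012 32 [0.4155 0.1197] x-range 0.4105 0.4204
stem h 0.02 36 [0.4154 0.1195] x-range 0.4106 0.4204
stem h 0.028 37 [0.4155 0.1197] x-range 0.4108 0.4202
stem h 0.036 42 [0.4155 0.1199] x-range 0.4109 0.42
stem h 0.044 39 [0.4156 0.1202] x-range 0.4103 0.4206
stem h 0.052 53 [0.4155 0.1203] x-range 0.4104 0.4205
stem h 0.06 68 [0.4155 0.1199] x-range 0.4106 0.4203
stem h 0.068 20 [0.4157 0.1206] x-range 0.4122 0.4194
t 14.1667 at [0.4166 0.121  0.1956] ang 1.5 q [-0.93  0.12  0.55  2.17 -0.08  0.87 -0.3 ] -> row [-0.1   0.03  5.89] spin 0 width 0.24488861749885957 F [-0.3  0.1 -1.2] g 58.85672092437744
```

View pics/w8.png

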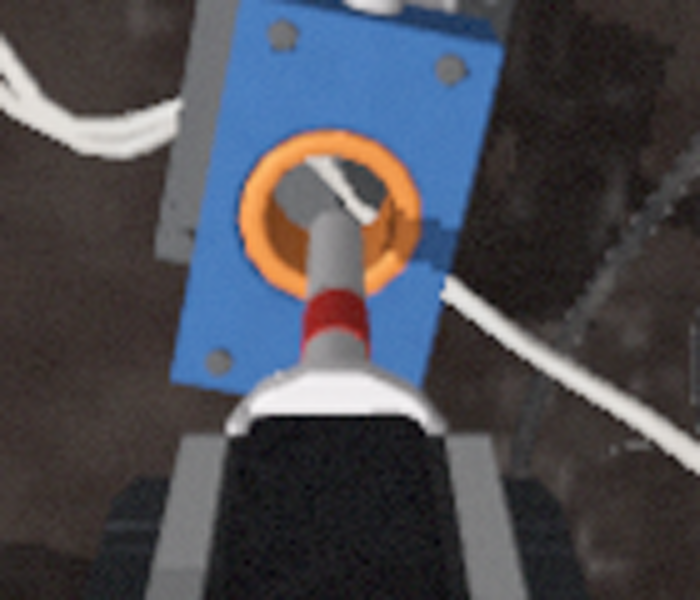

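The tip at (336,220) sits inside the ring centred at (331,215), about 1 mm off; I trim that and lower slowly.

```bash
python3 -m jog '[[0,-0.07,0,0],[0,-0.07,0.4,0],[0,-0.07,0.8,0],[0,-0.07,1.2,0],[0,-0.07,1.6,0],[0,-0.07,2,0],[0,-0.07,2.4,0],[0,-0.07,2.7,0],[0,-0.07,2.9,0],[0,-0.07,2.9,0],[0,-0.07,2.9,0]]'
python3 -c "
from m import *
meas(); go(.416,.121,.1367)"
```

```text
t: 15.13
eef_pos: [0.4157, 0.1208, 0.1662]
tool_rot: [0.0, 0.698, 0.716, -0.0]
contact_force: [0.5, -0.0, -1.6]
gripper_width: 0.25
grasp_force: 58.9
ring 539 0.085
ring c 414.4630432128906 120.13922882080078 17.529216766357422
stem h 0.028 29 [0.415  0.1194] x-range 0.4098 0.4192
stem h 0.036 42 [0.4144 0.1197] x-range 0.4099 0.419
stem h 0.044 39 [0.4145 0.12  ] x-range 0.4093 0.4196
stem h 0.052 58 [0.4145 0.12  ] x-range 0.4094 0.4195
stem h 0.06 67 [0.4145 0.1198] x-range 0.4096 0.4193
stem h 0.068 17 [0.4146 0.1203] x-range 0.4112 0.4184
t 15.1833 at [0.4158 0.1209 0.1664] ang 1.5 q [-0.91  0.17  0.55  2.2  -0.12  0.8  -0.26] -> row [0.01 0.02 2.97] spin 0 width 0.24883709532365628 F [ 0.2 -0.2 -0.5] g 58.85589122772217
```

Centred to within 0.5 mm; I finish the lowering.

```bash
python3 -m jog '[[0,0,0.4,0],[0,0,0.8,0],[0,0,1.2,0],[0,0,1.6,0],[0,0,2,0],[0,0,2.4,0],[0,0,2.7,0],[0,0,2.9,0],[0,0,2.95,0],[0,0,2.95,0],[0,0,2.95,0],[0,0,2.95,0],[0,0,2.95,0],[0,0,2.95,0]]'
python3 - <<'E'
from m import *
meas(); go(.416,.121,.1367)
w,W=cam("scene");print(W.shape);cv2.imwrite('pics/s9.png',cv2.resize(w[110:230,190:350,::-1],None,fx=5,fy=5,interpolation=cv2.INTER_CUBIC))
E
```

```text
t: 16.35
eef_pos: [0.4158, 0.1209, 0.1369]
tool_rot: [0.0, 0.698, 0.716, 0.0]
contact_force: [-0.3, -0.9, -1.0]
gripper_width: 0.247
grasp_force: 58.9
ring 578 0.085
ring c 414.4543151855469 120.45568084716797 17.497793197631836
stem h 0.052 9 [0.4144 0.1202] x-range 0.4097 0.4186
stem h 0.06 68 [0.4148 0.1198] x-range 0.4097 0.4194
stem h 0.068 20 [0.4146 0.1205] x-range 0.4113 0.4178
t 16.4 at [0.4158 0.1209 0.1369] ang 1.5 q [-0.89  0.23  0.53  2.23 -0.17  0.72 -0.21] -> row [0.01 0.02 0.02] spin 0 width 0.2480281170893436 F [-0.1  0.5 -0.7] g 58.85522425174713
(384, 512, 3)
```

View pics/s9.png

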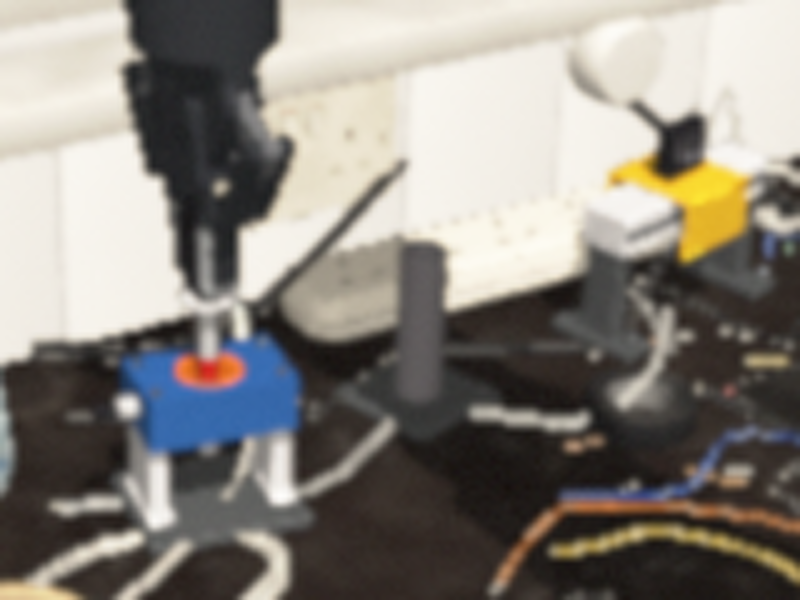

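The red band sits in the ring mouth at (208,370), the rod is centred and upright, and the cover still hangs on the rail at (680,205). Handing in.

```bash
python3 -c "
from station import bot
print(bot.hand_in())"
```

```text
the job is handed in; nothing more can be done
None
```

I handed the job in at about 16 s: the yellow cover hangs on the rail, and the rod is held upright in the ring with its red band level with the top and within about 1 mm of centre. The hand-in gave no verdict.

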